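Bring the varnished glass drop under the extraction canopy

TASK

The blue glass drop on the bent rail is freshly varnished and must go under the clear extraction canopy to dry. First slide the steel drip tray over the bench until it is centred below the rail's end position at the red stop, then set the damper lever to 60 degrees (the green mark), then gently slide the brass carrier by its orange knob along the rail, round both corners, all the way against the red stop, and let go. Do not touch the wet glass, and leave everything else on the table where it is.

Things in the scene. Friction and masses are not known exactly. Their poses are not given: they have to be found in the camera images.
- station: Fixed. Origin on the table, x away from the robot (yaw within 7 degrees), z up. A 10 mm bent steel wire runs level, centre line 170 mm high: from a dark stop at the right along +y to corner 1, bends 50 degrees away from the robot to corner 2, bends back along +y to a red stop disc 48 mm across. 100 mm or more behind the last leg stand two 36 mm pipes and a 70 mm duct; below it all is free
- rail_start (a point): Point on the wire's centre line, at the right end of the first leg, 20 mm from the face of the dark stop
- rail_corner1 (a point): Point where the centre lines of the first and the oblique leg meet (the wire is rounded there, from 16 mm before to 16 mm after, and passes 4 mm inside)
- rail_corner2 (a point): Point where the centre lines of the oblique and the last leg meet (rounded likewise)
- rail_end (a point): Point on the wire's centre line, 170 mm above the table, where the middle of the carrier's ring is when the ring rests against the red stop (the stop's face is 8 mm farther in the station's +y; if the ring has turned on the wire its middle stays up to 15 mm short)
- canopy_edge (a point): Middle of the lower front edge (319 mm high) of the clear level canopy, 270 mm long (station y), reaching 145 mm back from here. The edge is 15 mm nearer the robot than the last rail leg: there a tool pointing straight down hits the canopy, so the carrier's knob (95 mm below it) must be held with the tool leaning back towards the robot, about 40 degrees from vertical
- carrier: Loose brass ring hung on the wire, 0.5 kg with the drop. Origin at its middle, y its axis (at first along the first leg), z up. Ring 54 mm outside, 40 mm bore, 16 mm long; its middle hangs 15 mm below the wire's centre line. It can turn and swing on the wire, not leave it; it slides while its axis is within about 45 degrees of the wire, so turn it a little with the rail at the corners or it jams
- carrier_knob (a point): Centre of the orange ball knob (30 mm across) on a 10 mm stem, 70 mm above the ring's middle
- glass_drop: Wet blue glass drop fixed under the carrier's ring: 60 mm across, from 41 to 106 mm below the ring's middle, which is also its origin. Not to be touched by the robot
- drip_tray: Loose open steel tray, 160 mm (x) by 120 mm (y), 25 mm high, 0.35 kg, lying on the table to the left. Origin at the centre of its underside; its red grip is on the -x end, which faces the robot
- tray_grip (a point): Point on the tray's upright red grip fin, 45 mm above the table and 97 mm from the tray's centre towards its -x. The fin is 16 mm thick (tray y), 34 mm long (tray x), its top 60 mm above the table
- damper_box: Fixed grey control box of the extraction damper, 100 mm (x) by 130 mm (y), 40 mm high, origin under the lever's pivot, with an upright white disc of 130 mm behind the lever. The lever swings in the box's y-z plane. On the disc: red mark at 0, green mark at 60 degrees
- lever_hinge (a point): Pivot of the lever, 70 mm above the table; the pivot axis is the box's x axis
- damper_lever (a joint): Lever angle in rad, 0 (closed, leaning 0.7 rad from upright to the box's -y) to 1.4 (leaning 0.7 rad to its +y). The lever points along (0, sin(q-0.7), cos(q-0.7)) in the box's frame. 60 degrees is 1.047. It has friction (about 2 N at the knob) and stays where it is left
- lever_knob (a point): Centre of the yellow ball knob (30 mm across) at the lever's end, 115 mm from the pivot
- red_vase: Red glass vase, 84 mm across, 200 mm tall; origin under its centre; leave alone
- green_tumbler: Green glass tumbler, 84 mm across, 100 mm tall; leave alone
- yellow_tumbler: Yellow glass tumbler, 90 mm across, 110 mm tall; leave alone
- varnish_can: Steel varnish can, 72 mm across, 85 mm tall, near the rail; leave alone
- notebook: Blue notebook, 200 by 140 by 18 mm; leave alone
- light_meter: Black light meter box, 70 by 130 by 62 mm; leave alone
- brush: Brush, 180 mm long; leave alone

How it is judged:
By the outcome, as a careful person would: the job done as asked, in the order asked, and still so for the second after the job is handed in, with the robot touching nothing.
It also fails if it takes over 72 s, if anything falls off the work surface, if the arm or the gripper's body presses on something with over 40 N, if the wrist force passes 120 N, or if a joint passes its speed limit or range.

ROBOT

A 6-joint arm with a two-finger parallel gripper is mounted at the origin on the work surface. World frame = base frame: x ahead of the robot, y to its left, z up, the work surface at z = 0. Lengths are in mm, angles in rad, forces in N, time in s.
With the tool pointing down it reaches from about 275 to 750 mm from the base axis. Payload 10.2 kg.
Tool frame: the origin (TCP) lies between the finger pads, 19 mm behind the fingertips; this is the grasp point; z points along the fingers, y is the line along which they close (so a half turn about z gives the same grasp; the last joint's range is limited). The gripper opens to 85 mm and grips with 20 to 120 N. Pads are 22 mm wide; open, the fingers measure 114 mm over their backs; the gripper's body (76 mm by 85 mm) begins 54 mm behind the grasp point. The pads swing forward as they close: fully open they stand 13 mm farther back than shut.
Start: joints at [-1.442, 0.313, 1.498, -0, 1.331, -0.223], TCP at [180.896, -492.857, 249.994] pointing down, gripper open.
Joint ranges: [-2.94, 2.94], [-0.97, 2.17], [0.19, 2.56], [-1.23, 4.37], [0.02, 3.11], [-2.88, 2.88]. Speed limits (rad/s): [2.39, 2.39, 3.01, 3.14, 3.14, 3.14].

INTERFACE

Orientations are given as a unit quaternion [w, x, y, z].
In Python, from rig import ctrl, camrig gives the robot as it stands (ctrl), with the cameras (camrig).
- The arm moves only by the shell command python3 steer.py 'ROWS' [OPENING] [FORCE]. ROWS is a JSON list of rows, 1 to 8 of them, each of 6 numbers: dx, dy, dz in mm, then a rotation vector rx, ry, rz in rad; each row is the pose to reach, as a shift and turn from the pose commanded when the command began, along the tool's axes at that moment; what a row does not reach only later rows make up. A row lasts 1/10 s, in which the tool goes at most 50 mm and 0.15 rad, less where a joint would pass 70% of its speed; a pose out of reach is approached as far as the arm can. OPENING is the opening from 0.0 (shut) to 1.0 (fully open), set as the command begins (- or left out keeps the last). The fingers move at their own pace and stop on an object; FORCE is the grip in N (left out, the last holds). Time passes only in rows, so rows that do not move let the fingers close. It prints the time, the measured TCP pose, the force, the opening and the grip force at its end.
- ctrl.sense(): the state, without advancing time (a new reading comes with each control period).
- camrig.capture(name): name is "scene" or "top" or "wrist"; returns the picture (400x640x3 uint8, red, green, blue); there is no depth.
- camrig.calibration(name): a dict with "fx", "fy", "cx", "cy" (pixels), "distortion" ([k1, k2, p1, p2, k3] as OpenCV has them; the pictures are not rectified), "position" and "attitude" of the camera in the world. Camera axes: x right, y down, z forward; pixel columns grow to the right and rows downward; lengths in mm; the calibration is good to about 2 mm. A picture is of the moment at which its call begins: read the wrist's pose just before it. calibration takes no time and is no camera call; for the wrist camera it gives the pose at the moment of the call.
- ctrl.finish_job(): hands the job in; it is judged then, once.
The state is a dict: "time_s": time; "joints": joint angles; "dq": joint speeds; "tau": joint torques, N m; "eef_pos": TCP position; "ee_rot": TCP orientation; "force": force on the tool from outside, world axes, zero at the start; "wrist_torque": the same for the moment, N m; "grip_width": opening from 0.0 (shut) to 1.0 (fully open); "grip_force": force on a finger pad.
Only numpy, scipy, OpenCV 4.12 (cv2) and the standard library are available. Lean on these libraries where they do the work, as an engineer would, in place of code of your own. Each camera call takes 0.05 s, during which the arm holds its last target. There are 200 camera calls.

## Working session

There is one attempt and no reset: what is moved stays moved. The work goes in short steps, Python scripts to look and compute and a shell command to move; the robot and the scene stay as the last step left them, time stands still between calls to the robot, and variables do not carry over. Pictures are saved under pics/ and viewed, at most 10 in all, crops included, and the job is handed in when it is done.

```bash
ls; mkdir -p pics; python3 - <<'E'
from rig import ctrl, camrig
import cv2
for n in("scene","top","wrist"):
    im=camrig.capture(n); cv2.imwrite(f"pics/{n}0.png",im[:,:,::-1]); c=camrig.calibration(n); print(n,c)
print(ctrl.sense())
E
```

```text
pics
rig.py
steer.py
scene {'fx': 473.1099387746034, 'fy': 473.1099387746034, 'cx': 322.095874550159, 'cy': 191.14117026866498, 'distortion': array([0.00036944, 0.        , 0.        , 0.        , 0.        ]), 'position': array([1186.8294873 , -735.8281851 , 1492.21377083]), 'attitude': array([-0.30355909,  0.88125295,  0.34455779, -0.11191537])}
top {'fx': 367.8200655893111, 'fy': 367.8200655893111, 'cx': 318.8896341436026, 'cy': 199.75060952578892, 'distortion': array([-0.02979432,  0.        ,  0.        ,  0.        ,  0.        ]), 'position': array([ 305.66423395,   -2.02506394, 1581.76070368]), 'attitude': array([-0.05937927,  0.71291604, -0.69690268,  0.05051215])}
wrist {'fx': 340.90457067308694, 'fy': 340.90457067308694, 'cx': 325.87167810436904, 'cy': 199.61137492465227, 'distortion': array([-0.01913436,  0.        ,  0.        ,  0.        ,  0.        ]), 'position': array([ 244.32717429, -468.47191998,  374.29520218]), 'attitude': array([ 0.10998399,  0.8129173 , -0.56661484, -0.07756681])}
{'time_s': 0.15, 'joints': array([-1.44242202e+00,  3.13274045e-01,  1.49826086e+00, -1.43454634e-06,
        1.33096745e+00, -2.23405119e-01]), 'dq': array([ 0.0004886 , -0.00190299, -0.00349922,  0.00114037,  0.00049351,
       -0.00110302]), 'tau': array([ 1.68295039e-03, -4.12366855e+01, -2.59797245e+01, -2.09257855e-04,
        3.21233994e-03,  1.63506030e-05]), 'eef_pos': array([ 180.86194938, -492.68114   ,  249.59143703]), 'ee_rot': array([-4.54370954e-04,  9.84571111e-01,  1.74984345e-01,  2.09084283e-05]), 'force': array([ 0.06955709, -0.35215726, -0.32782821]), 'wrist_torque': array([-0.01008801,  0.00273585,  0.03211373]), 'grip_force': 0.0, 'grip_width': 1.000006193453656}
```

View pics/scene0.png

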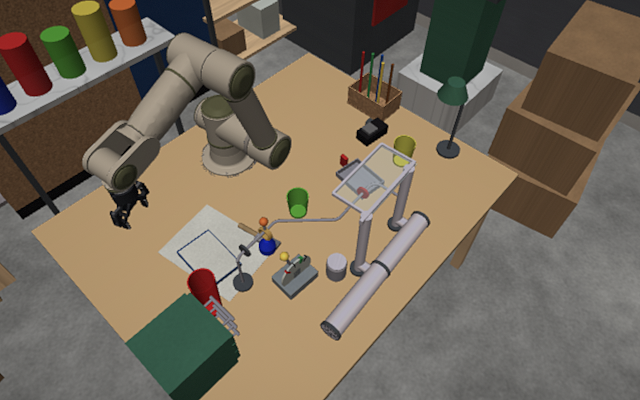

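View pics/top0.png

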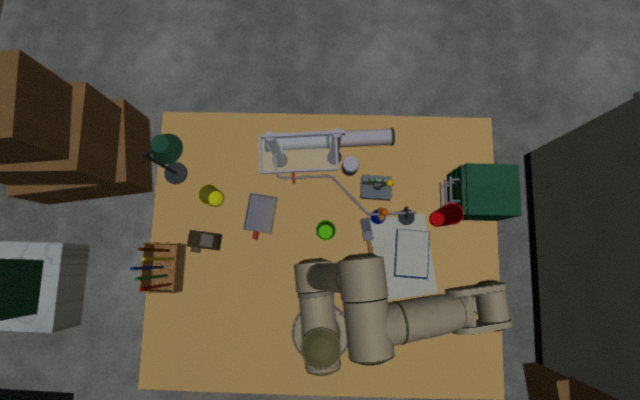

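The views show the bent rail with the carrier at top (380,213), the damper at (377,187), the tray at (261,213) with its red grip at (255,235), and the red stop near (293,178). I'll enlarge both.

```bash
cat > h.py <<'E'
import numpy as np, cv2
from scipy.spatial.transform import Rotation as R
from rig import ctrl, camrig
def rot(q): return R.from_quat([q[1],q[2],q[3],q[0]])
def ray(c,px):
    K=np.array([[c['fx'],0,c['cx']],[0,c['fy'],c['cy']],[0,0,1]])
    u=cv2.undistortPoints(np.array([[px]],float),K,np.array(c['distortion']))[0,0]
    d=rot(c['attitude']).apply([u[0],u[1],1]); return np.array(c['position']),d/np.linalg.norm(d)
def onz(c,px,z):
    p,d=ray(c,px); return p+d*(z-p[2])/d[2]
def tri(obs):
    A=np.zeros((3,3));b=np.zeros(3);L=[ray(c,p) for c,p in obs]
    for p,d in L:
        M=np.eye(3)-np.outer(d,d);A+=M;b+=M@p
    x=np.linalg.solve(A,b); return x,[round(float(np.linalg.norm(np.cross(x-p,d))),1) for p,d in L]
def blobs(im,lo,hi,amin=6,roi=None):
    hsv=cv2.cvtColor(im,cv2.COLOR_RGB2HSV); m=cv2.inRange(hsv,np.array(lo),np.array(hi))
    if roi: k=np.zeros_like(m);x0,y0,x1,y1=roi;k[y0:y1,x0:x1]=255;m&=k
    n,l,s,ce=cv2.connectedComponentsWithStats(m)
    return [(ce[i].round(1).tolist(),s[i].tolist()) for i in range(1,n) if s[i,4]>=amin]
def proj(c,X):
    x=rot(c['attitude']).inv().apply(np.array(X)-c['position'])
    K=np.array([[c['fx'],0,c['cx']],[0,c['fy'],c['cy']],[0,0,1]])
    return cv2.projectPoints(x[None],np.zeros(3),np.zeros(3),K,np.array(c['distortion']))[0].ravel()
def snap(n,name):
    c=camrig.calibration(n); im=camrig.capture(n); cv2.imwrite(f"pics/{name}.png",im[:,:,::-1]); return c,im
E
python3 - <<'E'
import cv2
t=cv2.imread("pics/top0.png")[120:260,190:440]; s=cv2.imread("pics/scene0.png")[130:300,220:440]
cv2.imwrite("pics/tc.png",cv2.resize(t,None,fx=3.2,fy=3.2,interpolation=2)); cv2.imwrite("pics/sc.png",cv2.resize(s,None,fx=3.5,fy=3.5,interpolation=2))
E
```

```text
(no output)
```

View pics/tc.png

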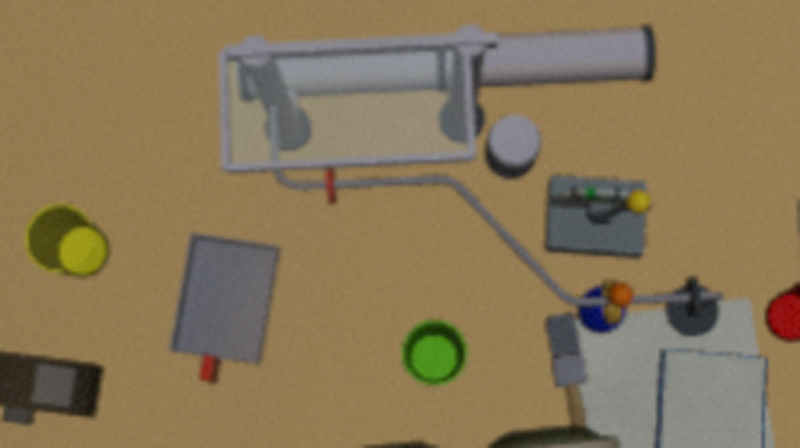

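View pics/sc.png

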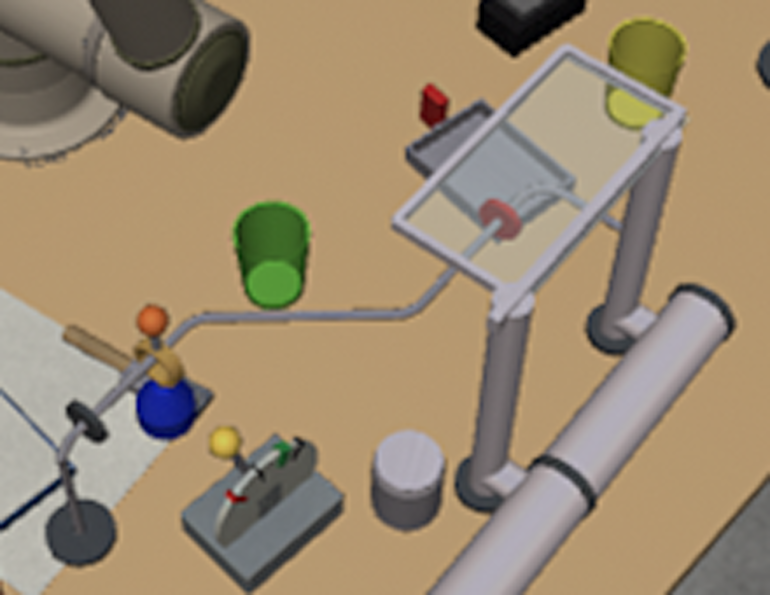

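Top crop: knob (621,294), yellow knob (638,202), stop (331,185), corner 2 (452,180), corner 1 (570,300), grip (208,368). Scene crop: knob (152,321), yellow (225,442), stop (501,218), corners (413,312) and (190,318), grip (433,106).

```bash
python3 - <<'E'
from h import *
T=camrig.calibration("top");S=camrig.calibration("scene")
P=dict(stop=((331,185),(501,218)),c2=((452,180),(413,312)),c1=((570,300),(190,318)),knob=((621,294),(152,321)),yel=((638,202),(225,442)),grip=((208,368),(433,106)),dark=((693,296),(86,420)),ring=((612,303),(158,360)),can_fr=((472,157),(498,292)),can_fl=((228,168),(398,220)) ,canbr=((468,40),(510,305)))
for k,(a,b) in P.items():
    t=(190+a[0]/3.2,120+a[1]/3.2); s=(220+b[0]/3.5,130+b[1]/3.5)
    x,e=tri([(T,t),(S,s)]); print(k,x.round(0),e)
for n,p in dict(tl=(193,236),tr=(279,247),br=(260,362),bl=(173,350)).items():
    print(n,onz(T,(190+p[0]/3.2,120+p[1]/3.2),25).round(0))
for n,p in dict(a=(552,177),b=(646,180),c=(641,256),d=(545,248)).items():
    print('box',n,onz(T,(190+p[0]/3.2,120+p[1]/3.2),40).round(0))
for n,p in dict(green=(433,330),can=(513,175),green_rimR=(465,352),rim=(434,383)).items():
    print(n,onz(T,(190+p[0]/3.2,120+p[1]/3.2),90).round(0))
for n in ("top","scene"):
    im=cv2.imread(f"pics/{n}0.png")[:,:,::-1].copy()
    print(n,'or',blobs(im,(5,170,120),(16,255,255)),'yel',blobs(im,(22,150,130),(32,255,255)),'red',blobs(im,(0,150,80),(4,255,255)))
E
```

```text
stop [614. 123. 169.] [3.3, 3.3]
c2 [624. -25. 169.] [4.3, 4.3]
c1 [ 476. -173.  171.] [0.6, 0.6]
knob [ 479. -224.  224.] [2.1, 2.1]
yel [ 599. -252.  179.] [2.9, 2.9]
grip [393. 287.  34.] [1.3, 1.3]
dark [ 486. -319.  172.] [2.3, 2.3]
ring [ 477. -224.  155.] [3.0, 3.0]
can_fr [668. -19. 232.] [44.2, 44.2]
can_fl [576. 159. 163.] [103.2, 103.2]
canbr [748. -40. 321.] [0.4, 0.4]
tl [569. 316.  25.]
tr [557. 200.  25.]
br [402. 219.  25.]
bl [415. 335.  25.]
box a [ 657. -164.   40.]
box b [ 656. -290.   40.]
box c [ 553. -282.   40.]
box d [ 561. -155.   40.]
green [444.  -9.  90.]
can [ 647. -108.   90.]
green_rimR [417. -50.  90.]
rim [377. -12.  90.]
top or [([384.2, 211.4], [382, 208, 6, 7, 30])] yel [([389.6, 182.1], [387, 180, 6, 6, 26]), ([201.8, 186.0], [199, 184, 7, 6, 9]), ([198.0, 194.5], [198, 191, 1, 8, 8]), ([215.1, 197.8], [209, 191, 13, 14, 149]), ([201.5, 202.2], [199, 200, 6, 5, 6]), ([142.9, 258.9], [142, 258, 3, 3, 8])] red [([460.0, 209.4], [454, 203, 10, 16, 29]), ([436.7, 218.6], [430, 212, 14, 14, 137]), ([254.6, 234.1], [253, 231, 4, 7, 19]), ([140.4, 288.8], [139, 288, 4, 3, 8])]
scene or [([121.0, 4.3], [109, 0, 26, 11, 228]), ([263.1, 221.0], [260, 218, 8, 7, 48])] yel [([84.7, 7.6], [71, 1, 28, 15, 319]), ([382.1, 64.8], [382, 62, 2, 7, 8]), ([381.0, 73.0], [381, 70, 1, 7, 7]), ([379.5, 84.5], [379, 78, 2, 14, 14]), ([397.5, 137.0], [395, 136, 6, 4, 6]), ([283.4, 255.8], [280, 252, 8, 9, 52])] red [([373.3, 15.5], [372, 3, 3, 23, 35]), ([18.7, 62.2], [0, 32, 44, 64, 1224]), ([361.5, 68.8], [359, 51, 6, 40, 71]), ([343.4, 159.5], [340, 154, 8, 12, 47]), ([204.9, 283.7], [190, 269, 29, 35, 568]), ([286.0, 271.5], [285, 270, 3, 4, 6]), ([209.3, 306.2], [205, 302, 9, 9, 39]), ([213.8, 312.6], [211, 310, 6, 6, 20])]
```

```bash
cat >> h.py <<'E'
def down(yaw,lean=0,leanaz=0):
    # tool z down, tool y along world direction (sin.. ) : yaw = angle of tool x axis in world, lean tips tool
    x=np.array([np.cos(yaw),np.sin(yaw),0]);z=np.array([0,0,-1.]);y=np.cross(z,x)
    M=R.from_matrix(np.stack([x,y,z],1))
    ax=np.array([-np.sin(leanaz),np.cos(leanaz),0]) # positive lean: tool z moves so fingers point toward +leanaz
    return R.from_rotvec(-lean*ax)*M
def delta(pos,Rt):
    s=ctrl.sense();Rc=rot(s['ee_rot']);d=Rc.inv().apply(np.array(pos)-s['eef_pos']);rv=(Rc.inv()*Rt).as_rotvec()
    print('delta',d.round(1),rv.round(3),'dist',np.linalg.norm(d).round(0),'pos',s['eef_pos'].round(1),'t',s['time_s']); return d,rv
E
python3 - <<'E'
from h import *
s=ctrl.sense();Rc=rot(s['ee_rot']);print(Rc.as_matrix().round(3))
c=camrig.calibration("wrist");print('cam off tool',Rc.inv().apply(c['position']-s['eef_pos']).round(1));print((Rc.inv()*rot(c['attitude'])).as_matrix().round(3))
delta([380,-235,380],down(0))
delta([330,-180,380],down(0))
E
```

```text
[[ 0.939  0.345 -0.   ]
 [ 0.345 -0.939  0.001]
 [ 0.    -0.001 -1.   ]]
cam off tool [  67.9   -1.  -124.7]
[[ 0.001 -0.964 -0.267]
 [ 1.     0.001 -0.   ]
 [ 0.001 -0.267  0.964]]
delta [ 275.8 -173.4 -130.2] [-0.001 -0.     0.352] dist 351.0 pos [ 180.9 -492.7  249.6] t 0.15
delta [ 247.8 -242.3 -130.1] [-0.001 -0.     0.352] dist 370.0 pos [ 180.9 -492.7  249.6] t 0.15
```

```bash
python3 - <<'E'
from h import *
delta([475,-240,370],down(0))
E
python3 steer.py '[[47,-7,-15,0,0,0.06],[93,-13,-30,0,0,0.12],[140,-20,-45,0,0,0.18],[186,-27,-60,0,0,0.24],[233,-34,-75,0,0,0.3],[279,-41,-90,0,0,0.352],[326,-48,-105,0,0,0.352],[363,-136,-120,0,0,0.352]]' 1.0
```

```text
delta [ 363.2 -136.  -120.2] [-0.001 -0.     0.352] dist 406.0 pos [ 180.9 -492.7  249.6] t 0.15
time_s: 0.95
eef_pos: [476.0, -286.4, 360.9]
ee_rot: [-0.001, 1.0, 0.0, -0.001]
force: [1.4, 0.7, -0.4]
grip_width: 0.998
grip_force: 0.0
```

```bash
python3 steer.py '[[0,-22,-5,0,0,0],[0,-45,-10,0,0,0],[0,-45,-10,0,0,0]]'; python3 - <<'E'
from h import *
c,im=snap("wrist","w1");print(blobs(im,(5,150,80),(16,255,255)),blobs(im,(20,120,100),(34,255,255)))
np.save('c1.npy',c,allow_pickle=True)
E
```

```text
time_s: 1.25
eef_pos: [473.0, -239.0, 373.8]
ee_rot: [0.0, 1.0, 0.001, 0.001]
force: [-0.4, -0.9, -0.0]
grip_width: 1.0
grip_force: 0.0
[([509.5, 125.0], [502, 125, 16, 1, 16]), ([306.6, 183.7], [290, 166, 35, 36, 984]), ([629.5, 201.5], [625, 197, 10, 10, 10]), ([592.5, 218.0], [590, 218, 6, 1, 6])] [([341.5, 34.4], [325, 16, 34, 38, 1005]), ([309.0, 154.8], [301, 143, 17, 26, 383])]
```

View pics/w1.png

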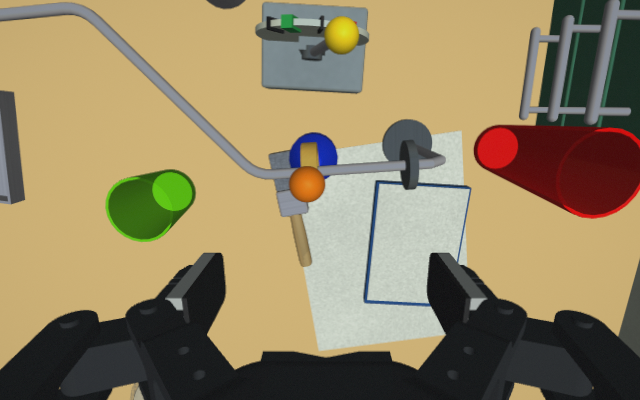

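Wrist view: orange knob (307,184), yellow knob (341,34), corner 1 (260,172), corner 2 (78,8), box top corners (263,3)…(362,93). The second view is from farther left.

```bash
python3 steer.py '[[0,-50,0,0,0,0],[0,-100,0,0,0,0],[0,-150,0,0,0,0],[0,-150,0,0,0,0],[0,-150,0,0,0,0]]'; python3 - <<'E'
from h import *
c,im=snap("wrist","w2");k=blobs(im,(5,150,80),(16,255,255),100);y=blobs(im,(20,120,100),(34,255,255),100);print(k,y)
np.save('c2.npy',c,allow_pickle=True)
c1=np.load('c1.npy',allow_pickle=True).item()
print('red',blobs(im,(0,120,60),(5,255,255),30))
print(tri([(c1,(306.6,183.7)),(c,k[0][0])]))
for b in y: print(tri([(c1,(341.5,34.4)),(c,b[0])]))
E
```

```text
time_s: 1.8
eef_pos: [472.9, -91.4, 372.5]
ee_rot: [0.0, 1.0, 0.0, -0.0]
force: [-0.0, -0.9, 0.0]
grip_width: 0.996
grip_force: 0.0
[([487.2, 183.9], [468, 167, 39, 35, 1076])] [([516.3, 33.8], [499, 16, 36, 38, 1056]), ([462.2, 165.6], [451, 142, 23, 53, 659]), ([448.0, 159.4], [442, 150, 14, 18, 198])]
red [([80.2, 22.8], [57, 0, 48, 49, 1540]), ([497.1, 23.6], [491, 21, 11, 9, 37]), ([485.6, 33.3], [477, 31, 19, 6, 70]), ([611.9, 150.7], [576, 125, 64, 61, 2708]), ([62.8, 213.2], [45, 200, 38, 29, 808])]
(array([ 478.84193902, -222.22086642,  226.32302863]), [0.1, 0.1])
(array([ 599.10411892, -250.69077012,  185.52916575]), [0.4, 0.4])
(array([ 540.56914124, -210.34828648,  296.46532443]), [51.1, 51.1])
(array([ 542.64921785, -207.99419137,  285.30795844]), [53.1, 53.1])
```

View pics/w2.png

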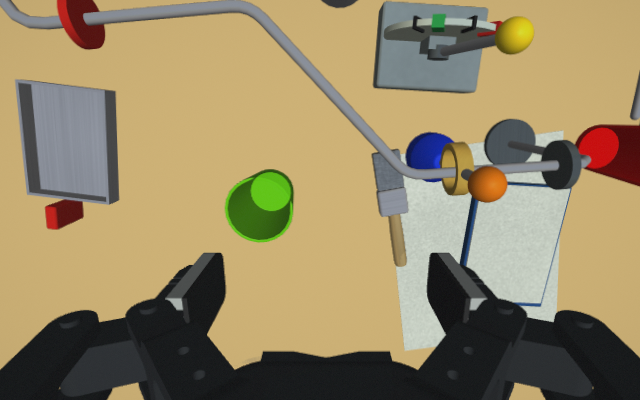

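Wrist view 2: stop disc (80,23) with the rail leaving its face at about (88,18), corner 2 (245,6), corner 1 (405,170), tray rim corners (16,80),(115,91),(118,203),(28,194), grip (63,213).

```bash
python3 - <<'E'
from h import *
a=np.load('c1.npy',allow_pickle=True).item();b=np.load('c2.npy',allow_pickle=True).item()
for n,p in dict(face=(88,18),c2=(252,6),c1=(402,173),c1b=(412,174),rail0=(560,166)).items(): print(n,onz(b,p,170).round(1))
for n,p in dict(c1=(256,175),c2=(85,7),r=(405,165)).items(): print('w1',n,onz(a,p,170).round(1))
for n,p in dict(a=(263,3),b=(368,8),c=(362,93),d=(262,86)).items(): print('box1',n,onz(a,p,40).round(1))
for n,p in dict(a=(378,0),b=(488,9),c=(479,95),d=(374,86)).items(): print('box2',n,onz(b,p,40).round(1))
for n,p in dict(tl=(16,80),tr=(115,91),br=(118,203),bl=(28,194)).items(): print(n,onz(b,p,25).round(1))
print(onz(b,(63,213),45),onz(b,(266,220),60))
g=np.array([392,283,250]); 
delta([382,282,250],down(-0.13)); delta([382,200,372],down(-.13))
E
```

```text
face [615.  119.2 170. ]
c2 [623.5 -26.1 170. ]
c1 [ 476.8 -164.6  170. ]
c1b [ 475.8 -174.4  170. ]
rail0 [ 484.3 -319.3  170. ]
w1 c1 [ 474.6 -169.4  170. ]
w1 c2 [624.3 -26.1 170. ]
w1 r [ 485.1 -315.   170. ]
box1 a [ 660.7 -161.1   40. ]
box1 b [ 655.6 -288.4   40. ]
box1 c [ 556.5 -284.1   40. ]
box1 d [ 564.6 -155.8   40. ]
box2 a [ 663.2 -152.7   40. ]
box2 b [ 654.4 -287.    40. ]
box2 c [ 553.9 -287.5   40. ]
box2 d [ 564.2 -151.5   40. ]
tl [574.  323.1  25. ]
tr [559.  190.9  25. ]
br [403.7 211.5  25. ]
bl [416.9 342.5  25. ]
[394.59268716 279.94223866  45.        ] [390.28902097  -9.34550255  60.        ]
delta [ -91.1 -374.1  122.3] [0.    0.001 0.129] dist 404.0 pos [472.9 -92.2 372.3] t 1.85
delta [ -91.1 -292.1    0.4] [0.    0.001 0.129] dist 306.0 pos [472.9 -92.2 372.3] t 1.85
```

```bash
python3 steer.py '[[-10,-47,10,0,0,0.02],[-20,-93,30,0,0,0.04],[-30,-140,50,0,0,0.06],[-40,-186,75,0,0,0.08],[-50,-232,100,0,0,0.1],[-60,-279,120,0,0,0.12],[-70,-325,140,0,0,0.13],[-79,-372,150,0,0,0.13]]'; python3 steer.py '[[0,0,30,0,0,0],[0,0,40,0,0,0],[0,0,40,0,0,0]]'; python3 - <<'E'
from h import *
c,im=snap("wrist","w3");print(blobs(im,(0,120,60),(5,255,255),30));b=np.load('c2.npy',allow_pickle=True).item();print(ctrl.sense()['eef_pos'])
np.save('c3.npy',c,allow_pickle=True)
E
```

```text
time_s: 2.65
eef_pos: [396.3, 270.0, 223.9]
ee_rot: [0.001, 0.998, -0.067, -0.001]
force: [1.0, 0.8, 0.5]
grip_width: 1.0
grip_force: 0.0
time_s: 2.95
eef_pos: [396.4, 268.4, 184.4]
ee_rot: [0.001, 0.998, -0.066, -0.001]
force: [0.3, -0.4, 0.1]
grip_width: 1.005
grip_force: 0.0
[([304.9, 199.4], [294, 175, 22, 50, 1018])]
[396.96193314 268.54993387 185.69584191]
```

View pics/w3.png

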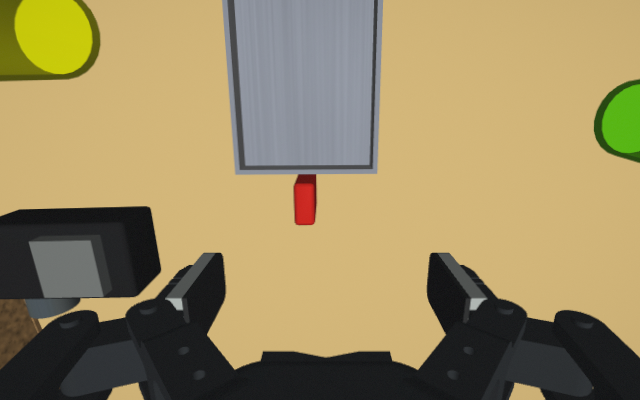

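Red fin top (305,203) sits nearly aligned between the fingers. The light meter's edge is at (155,210–290), so finger clearance needs a check.

```bash
python3 - <<'E'
from h import *
b=np.load('c2.npy',allow_pickle=True).item();c=np.load('c3.npy',allow_pickle=True).item()
print(tri([(b,(62.8,213.2)),(c,(305,199.4))]))
for n,p,z in [('fin top f',(304.5,184),60),('fin back',(305,223),60),('met',(150,208),62),('met2',(160,272),62),('tl',(236,173),25),('tr',(377,172),25),('tlu',(224,0),25),('tru',(383,0),25)]: print(n,onz(c,p,z).round(1))
x=(onz(c,(304.5,184),60)+onz(c,(305,223),60))/2;x[2]=46;print(x);delta(x,down(-.126))
E
```

```text
(array([390.94946945, 287.50987629,  36.27785362]), [0.5, 0.5])
fin top f [408.7 283.8  60. ]
fin back [378.1 287.9  60. ]
met [406.1 403.   62. ]
met2 [352.7 409.5  62. ]
tl [418.  343.2  25. ]
tr [403.2 224.7  25. ]
tlu [548.6 326.   25. ]
tru [532.9 208.1  25. ]
[393.3880816  285.84465744  46.        ]
delta [ -5.8 -16.7 139.7] [ 0.     0.001 -0.007] dist 141.0 pos [397.  268.5 185.7] t 3.0
```

```bash
python3 steer.py '[[-2,-10,40,0,0,0],[-5,-17,80,0,0,0],[-6,-17,115,0,0,0],[-6,-17,139,0,0,0],[-6,-17,139,0,0,0],[-6,-17,139,0,0,0]]' && python3 steer.py '[[0,0,0,0,0,0],[0,0,0,0,0,0],[0,0,0,0,0,0],[0,0,0,0,0,0],[0,0,0,0,0,0],[0,0,0,0,0,0],[0,0,0,0,0,0],[0,0,0,0,0,0]]' 0.0 40; python3 - <<'E'
from h import *
print(ctrl.sense()['eef_pos'])
delta([518.7,104.9,46],down(0.063))
E
```

```text
time_s: 3.6
eef_pos: [393.7, 287.1, 48.1]
ee_rot: [-0.0, 0.998, -0.066, 0.001]
force: [0.3, -0.2, 0.3]
grip_width: 1.002
grip_force: 0.0
time_s: 4.4
eef_pos: [392.3, 287.5, 47.0]
ee_rot: [-0.0, 0.998, -0.065, 0.0]
force: [-0.7, -0.5, 5.8]
grip_width: 0.178
grip_force: 39.5
[392.32766184 287.49842908  46.98666054]
delta [149.  164.6   1. ] [-0.    -0.    -0.193] dist 222.0 pos [392.3 287.5  47. ] t 4.4
```

```bash
python3 steer.py '[[10,11,0,0,0,-0.012],[20,22,0,0,0,-0.024],[30,33,0,0,0,-0.036],[40,44,0,0,0,-0.05],[50,55,0,0,0,-0.062],[60,66,0,0,0,-0.075],[70,77,0,0,0,-0.088],[80,88,0,0,0,-0.1]]' && python3 - <<'E'
from h import *
delta([518.7,104.9,47],down(0.063))
E
```

```text
time_s: 5.2
eef_pos: [460.2, 189.9, 47.0]
ee_rot: [-0.0, 1.0, -0.015, -0.0]
force: [-2.7, 4.0, 5.3]
grip_width: 0.181
grip_force: 39.6
delta [60.9 83.3 -0.1] [-0.001  0.    -0.092] dist 103.0 pos [460.2 189.9  47. ] t 5.2
```

```bash
python3 steer.py '[[9,12,0,0,0,-0.014],[18,25,0,0,0,-0.03],[27,37,0,0,0,-0.045],[36,50,0,0,0,-0.06],[45,62,0,0,0,-0.075],[54,74,0,0,0,-0.09],[61,83,0,0,0,-0.092],[61,83,0,0,0,-0.092]]' && python3 - <<'E'
from h import *
delta([518.7,104.9,47],down(0.063))
c,im=snap("wrist","w4")
np.save('c4.npy',c,allow_pickle=True)
E
```

```text
time_s: 6.0
eef_pos: [519.7, 104.1, 47.0]
ee_rot: [0.0, 1.0, 0.03, 0.001]
force: [2.2, -3.4, 3.7]
grip_width: 0.18
grip_force: 39.8
delta [-0.9 -0.9 -0. ] [ 0.001 -0.002 -0.002] dist 1.0 pos [519.7 104.1  47. ] t 6.0
```

View pics/w4.png

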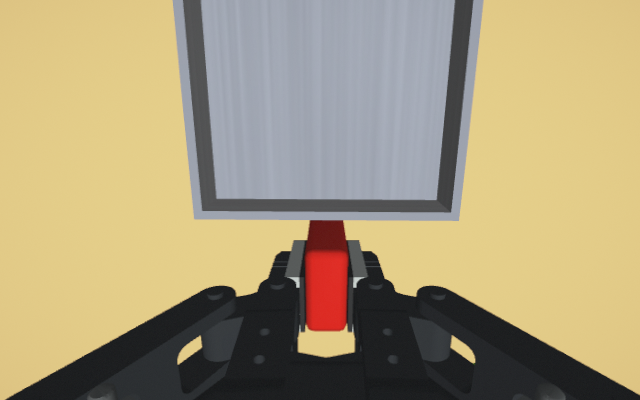

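Tray rim front corners are at (194,218) and (459,220); the fin is held squarely.

```bash
python3 - <<'E'
from h import *
c=np.load('c4.npy',allow_pickle=True).item()
l=onz(c,(194,218),25);r=onz(c,(459,220),25);m=(l+r)/2;y=(l-r)/np.linalg.norm(l-r);print(l,r,np.linalg.norm(l-r),'centre',m+80*np.array([y[1],-y[0],0]))
E
python3 steer.py '[[0,0,0,0,0,0],[0,0,0,0,0,0],[0,0,0,0,0,0],[0,0,-30,0,0,0],[-30,0,-75,0,0,0],[-70,0,-110,0,0,0],[-110,0,-140,0,0,0],[-130,0,-180,0,0,0]]' 1.0
python3 steer.py '[[0,0,-50,0,0,0],[0,0,-100,0,0,0],[0,0,-140,0,0,0],[0,0,-140,0,0,0],[0,0,-140,0,0,0]]'
python3 - <<'E'
from h import *
c,im=snap("wrist","w5");np.save('c5.npy',c,allow_pickle=True)
print(blobs(im,(0,120,60),(5,255,255),100))
E
```

```text
[534.17429527 166.06865323  25.        ] [540.71471123  45.63864909  25.        ] 120.60747463563342 centre [617.32678551 110.19196666  25.        ]
time_s: 6.85
eef_pos: [386.2, 97.3, 225.5]
ee_rot: [-0.0, 1.0, 0.031, -0.002]
force: [0.4, -0.4, 1.2]
grip_width: 0.998
grip_force: 0.0
time_s: 7.35
eef_pos: [389.2, 97.2, 365.5]
ee_rot: [-0.0, 1.0, 0.031, 0.0]
force: [-0.1, -0.5, 0.1]
grip_width: 1.003
grip_force: 0.0
[([326.6, 50.9], [320, 35, 14, 34, 406])]
```

View pics/w5.png

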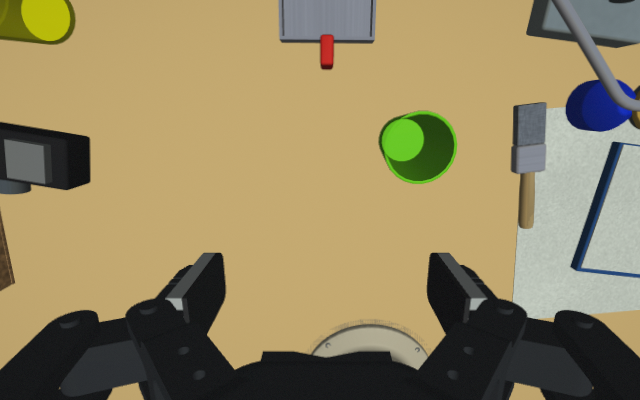

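The tray stayed put on release (fin at (327,51), rim front edge (280,41)–(375,42)), centred within about 2 mm. Next is the lever.

```bash
python3 - <<'E'
from h import *
T=camrig.calibration("top")
for p in [(472,157),(228,168),(468,40)]: print('canopy',onz(T,(190+p[0]/3.2,120+p[1]/3.2),319).round(0))
delta([585,-250,300],down(-0.04))
E
python3 steer.py '[[0,0,0,0,0,-0.02],[15,45,5,0,0,0.0],[30,90,10,0,0,0.02],[50,135,15,0,0,0.04],[70,180,20,0,0,0.06],[90,225,30,0,0,0.08],[115,265,40,0,0,0.1],[145,300,50,0,0,0.1]]'
python3 - <<'E'
from h import *
delta([585,-250,300],down(-0.04))
E
```

```text
canopy [614. -47. 319.]
canopy [596. 222. 319.]
canopy [749. -40. 319.]
delta [174.2 358.7  64.2] [-0.     0.002  0.102] dist 404.0 pos [389.   97.2 364.6] t 7.4
time_s: 8.2
eef_pos: [553.0, -195.6, 313.8]
ee_rot: [-0.001, 1.0, -0.02, -0.001]
force: [0.4, -0.5, 1.4]
grip_width: 0.998
grip_force: 0.0
delta [34.2 53.1 13.7] [-0.001  0.002  0.001] dist 65.0 pos [ 553.  -195.6  313.8] t 8.2
```

```bash
python3 steer.py '[[20,30,7,0,0,0],[34,53,13,0,0,0],[34,53,13,0,0,0],[34,53,13,0,0,0]]'
python3 - <<'E'
from h import *
c,im=snap("wrist","w6");np.save('c6.npy',c,allow_pickle=True)
b=np.load('c2.npy',allow_pickle=True).item();a=np.load('c1.npy',allow_pickle=True).item()
y=blobs(im,(20,120,100),(34,255,255),200);print(y)
for k in y: print(tri([(a,(341.5,34.4)),(b,(516.3,33.8)),(c,k[0])]))
for k in y: print(onz(c,k[0],181))
print('grn',blobs(im,(55,100,40),(85,255,255),15),'red',blobs(im,(0,120,60),(5,255,255),15))
delta([599,-250.7,181],down(-0.04))
E
```

```text
time_s: 8.6
eef_pos: [584.4, -247.6, 301.0]
ee_rot: [-0.001, 1.0, -0.019, -0.001]
force: [-0.9, 0.4, -0.4]
grip_width: 0.999
grip_force: 0.0
[([330.7, 180.6], [311, 161, 40, 40, 1295]), ([302.2, 303.4], [291, 278, 24, 60, 1001])]
(array([ 599.13584809, -250.57627927,  185.59766758]), [0.4, 0.3, 0.2])
(array([ 576.05200026, -230.02097548,  277.15989773]), [17.7, 24.8, 16.1])
[ 598.21836015 -250.41615357  181.        ]
[ 496.66521774 -223.81602059  181.        ]
grn [([606.4, 94.1], [568, 64, 72, 60, 1918]), ([570.8, 117.2], [566, 115, 10, 5, 21]), ([633.9, 122.9], [631, 121, 7, 4, 15]), ([570.4, 149.8], [559, 128, 22, 43, 277]), ([608.0, 170.1], [585, 130, 51, 83, 1435]), ([271.5, 144.1], [262, 137, 24, 16, 270]), ([612.8, 172.4], [609, 168, 9, 11, 28]), ([569.0, 176.8], [561, 170, 14, 16, 64]), ([561.0, 185.4], [556, 173, 12, 22, 81]), ([560.9, 212.8], [553, 203, 17, 22, 142]), ([615.2, 217.6], [609, 214, 11, 7, 24]), ([583.9, 225.9], [575, 219, 19, 16, 120]), ([604.5, 232.1], [589, 219, 29, 28, 269]), ([636.2, 249.2], [632, 243, 8, 13, 39]), ([628.5, 252.7], [625, 251, 8, 4, 15])] red [([341.1, 143.2], [328, 137, 21, 15, 167]), ([569.9, 270.1], [485, 207, 155, 150, 10682]), ([42.5, 228.3], [18, 212, 51, 36, 1237])]
delta [ 14.9   3.1 120.9] [-0.001  0.001  0.003] dist 122.0 pos [ 584.4 -247.1  302. ] t 8.65
```

```bash
python3 - <<'E'
from h import *
c=np.load('c6.npy',allow_pickle=True).item();b=np.load('c2.npy',allow_pickle=True).item()
r=60
for i in range(5):
    R_=onz(c,(341.1,143.2),70+.766*r);G=onz(c,(271.5,144.1),70+.94*r); r=(G[1]-R_[1])/.985
print(R_,G,r,'hinge y',G[1]-.342*r, R_[1]+.643*r)
E
python3 steer.py '[[8,2,40,0,0,0],[15,3,80,0,0,0],[15,3,110,0,0,0],[15,3,118,0,0,0],[15,3,118,0,0,0]]'
python3 steer.py '[[0,0,0,0,0,0],[0,0,0,0,0,0],[0,0,0,0,0,0],[0,0,0,0,0,0],[0,0,0,0,0,0],[0,0,0,0,0,0],[0,0,0,0,0,0]]' 0.0 30
```

```text
[ 618.13348426 -261.13014801  117.27240884] [ 620.76387702 -200.34007004  128.01052782] 61.71581519467557 hinge y -221.44687883605798 -221.44687883605798
time_s: 9.15
eef_pos: [599.3, -250.5, 184.8]
ee_rot: [-0.0, 1.0, -0.019, -0.0]
force: [0.5, 0.7, 0.6]
grip_width: 0.999
grip_force: 0.0
time_s: 9.85
eef_pos: [599.7, -251.5, 185.5]
ee_rot: [0.0, 1.0, -0.019, 0.001]
force: [-1.5, -0.4, 5.8]
grip_width: 0.328
grip_force: 29.3
```

```bash
python3 - <<'E'
from h import *
delta([601,-221,189.5],down(-0.04));delta([602.8,-181.5,182.8],down(-0.04))
E
python3 steer.py '[[0,-6,-1.5,0,0,0],[0,-12,-2.6,0,0,0],[0,-18,-3.4,0,0,0],[0,-24,-3.8,0,0,0],[0,-30,-4,0,0,0],[0,-36,-3.8,0,0,0],[0,-43,-3.2,0,0,0],[0,-50,-2.1,0,0,0]]'
python3 - <<'E'
from h import *
delta([602.8,-181.5,182.8],down(-0.04))
E
```

```text
delta [  0.2 -30.5  -4. ] [ 0.001 -0.001  0.002] dist 31.0 pos [ 599.7 -251.5  185.5] t 9.85
delta [  0.4 -70.1   2.7] [ 0.001 -0.001  0.002] dist 70.0 pos [ 599.7 -251.5  185.5] t 9.85
time_s: 10.65
eef_pos: [602.1, -202.8, 188.1]
ee_rot: [0.002, 1.0, -0.019, 0.002]
force: [3.5, -6.9, -3.0]
grip_width: 0.325
grip_force: 31.0
delta [ -0.1 -21.3   5.2] [ 0.005 -0.004  0.001] dist 22.0 pos [ 602.1 -202.8  188.1] t 10.65
```

```bash
python3 steer.py '[[0,-7,1.4,0,0,0],[0,-14,3,0,0,0],[0,-20.5,5,0,0,0],[0,-20.5,5,0,0,0],[0,-20.5,5,0,0,0]]'
python3 - <<'E'
from h import *
delta([602.8,-181.5,182.8],down(-0.04))
E
python3 steer.py '[[0,0,0,0,0,0],[0,0,0,0,0,0],[0,0,0,0,0,0],[0,0,-30,0,0,0],[-10,0,-70,0,0,0],[-30,0,-110,0,0,0],[-30,0,-110,0,0,0],[-30,0,-110,0,0,0]]' 1.0
python3 - <<'E'
from h import *
c,im=snap("wrist","w7");np.save('c7.npy',c,allow_pickle=True)
y=blobs(im,(20,120,100),(34,255,255),200);g=blobs(im,(55,100,40),(85,255,255),15,(200,100,450,200));print(y,g)
for k in y: print(onz(c,k[0],178))
delta([602.8,-181.5,182.8],down(-0.04))
cv2.imwrite("pics/w7c.png",cv2.resize(im[80:260,180:440,::-1],None,fx=3,fy=3))
E
```

```text
time_s: 11.15
eef_pos: [603.0, -181.2, 182.9]
ee_rot: [0.001, 1.0, -0.019, 0.002]
force: [3.0, -0.7, 4.9]
grip_width: 0.324
grip_force: 30.8
delta [-0.2  0.3  0.1] [ 0.002 -0.003  0.002] dist 0.0 pos [ 603.  -181.2  182.9] t 11.15
time_s: 11.95
eef_pos: [572.1, -179.7, 292.1]
ee_rot: [0.0, 1.0, -0.019, 0.001]
force: [-0.0, -0.2, 0.1]
grip_width: 1.007
grip_force: 0.0
[([326.3, 160.5], [305, 140, 43, 42, 1395]), ([380.7, 293.3], [368, 269, 27, 61, 991])] [([349.8, 128.9], [341, 122, 21, 16, 252])]
[ 602.17224722 -180.07458932  178.        ]
[ 495.46019131 -219.05451696  178.        ]
delta [ 30.9   0.8 107.9] [-0.001  0.001  0.002] dist 112.0 pos [ 572.  -179.6  290.8] t 12.0
```

```bash
python3 - <<'E'
from h import *
c=np.load('c7.npy',allow_pickle=True).item()
print(onz(c,(349.8,128.9),128), onz(c,(351.5,130),128))
E
```

```text
[ 620.06948678 -200.33761484  128.        ] [ 619.11758236 -201.73549097  128.        ]
```

The lever sits within about 1° of 60. Now the approach to the carrier, with the tool leaning back 45°.

```bash
python3 - <<'E'
from h import *
Rt=down(.063,.785,.063);print(Rt.as_matrix().round(2))
z=Rt.apply([0,0,1]);k=np.array([478.8,-222.2,226.])
delta(k-z*110+[0,0,15],Rt);print(k-z*110)
E
```

```text
[[ 0.71  0.06  0.71]
 [ 0.04 -1.    0.04]
 [ 0.71 -0.   -0.71]]
delta [-168.9   54.   -27.9] [ 0.039  0.786 -0.096] dist 180.0 pos [ 572.  -179.6  290.8] t 12.0
[ 401.20347545 -227.09505892  303.81270961]
```

```bash
python3 steer.py '[[-20,0,-25,0.005,0.08,-0.01],[-50,10,-40,0.01,0.2,-0.02],[-80,20,-50,0.016,0.32,-0.035],[-110,30,-50,0.022,0.44,-0.05],[-140,40,-45,0.028,0.56,-0.065],[-160,50,-35,0.034,0.68,-0.08],[-169,54,-28,0.039,0.786,-0.096],[-169,54,-28,0.039,0.786,-0.096]]'
python3 steer.py '[[0,0,0,0,0,0],[0,0,0,0,0,0]]'
python3 - <<'E'
from h import *
c,im=snap("wrist","w8");np.save('c8.npy',c,allow_pickle=True)
k=blobs(im,(5,150,80),(16,255,255),150);print(k)
a=np.load('c1.npy',allow_pickle=True).item();b=np.load('c2.npy',allow_pickle=True).item()
for q in k: print(tri([(a,(306.6,183.7)),(b,(487.2,183.9)),(c,q[0])]))
Rt=down(.063,.785,.063);print(ctrl.sense()['joints'].round(2))
delta([478.8,-222.2,226],Rt)
E
```

```text
time_s: 12.8
eef_pos: [399.4, -227.6, 316.6]
ee_rot: [-0.013, 0.923, 0.026, 0.383]
force: [0.5, -0.6, 0.5]
grip_width: 0.999
grip_force: 0.0
time_s: 13.0
eef_pos: [402.0, -227.1, 319.9]
ee_rot: [-0.012, 0.923, 0.03, 0.382]
force: [-0.1, 0.6, 0.2]
grip_width: 0.999
grip_force: 0.0
[([327.0, 215.5], [308, 196, 39, 40, 1178])]
(array([ 478.68247385, -222.12614748,  225.94246095]), [0.1, 0.3, 0.4])
[-1.15 -0.13  1.99  0.83  1.12  0.04]
delta [-1.210e+01  1.000e-01  1.209e+02] [-0.    -0.001  0.001] dist 121.0 pos [ 402.  -226.9  320. ] t 13.05
```

```bash
python3 steer.py '[[-12,0,25,0,0,0],[-12,0,60,0,0,0],[-12,0,95,0,0,0],[-12,0,112,0,0,0],[-12,0,120,0,0,0],[-12,0,120,0,0,0],[-12,0,120,0,0,0]]'
python3 steer.py '[[0,0,0,0,0,0],[0,0,0,0,0,0],[0,0,0,0,0,0],[0,0,0,0,0,0],[0,0,0,0,0,0],[0,0,0,0,0,0],[0,0,0,0,0,0]]' 0.0 30
python3 - <<'E'
from h import *
for yaw,p in ((.063,(476,-172,226)),): delta(p,down(yaw,.785,yaw))
print(ctrl.sense()['joints'].round(2),ctrl.sense()['wrist_torque'])
E
```

```text
time_s: 13.75
eef_pos: [477.7, -222.5, 227.2]
ee_rot: [-0.011, 0.923, 0.03, 0.383]
force: [-0.1, 0.5, -0.2]
grip_width: 1.004
grip_force: 0.0
time_s: 14.45
eef_pos: [477.7, -222.6, 226.8]
ee_rot: [-0.011, 0.923, 0.029, 0.383]
force: [-0.5, 0.5, 3.4]
grip_width: 0.327
grip_force: 29.4
delta [  0.5 -50.6   1.5] [ 0.001 -0.002  0.001] dist 51.0 pos [ 477.7 -222.6  226.8] t 14.45
[-0.95  0.12  2.01  0.98  0.8  -0.08] [-0.02088966 -0.03364526 -0.03480633]
```

```bash
python3 steer.py '[[0,-2,0.4,0,0,0],[0,-6,0.4,0,0,0],[0,-11,0.4,0,0,0],[0,-16,0.4,0,0,0],[0,-21,0.4,0,0,0],[0,-26,0.4,0,0,0],[0,-31,0.4,0,0,0],[0,-36,0.4,0,0,0]]'
python3 - <<'E'
from h import *
for yaw,p in ((-.04,(477,-180,226)),(-.15,(479.5,-173.4,226)),(-.25,(487,-161,226)),(-.29,(495,-153,226)) ): delta(p,down(yaw,.785,yaw))
print(ctrl.sense()['force'],ctrl.sense()['joints'].round(2),ctrl.sense()['wrist_torque'])
E
```

```text
time_s: 15.25
eef_pos: [475.9, -187.5, 226.8]
ee_rot: [-0.01, 0.923, 0.029, 0.384]
force: [-0.5, -5.3, 4.6]
grip_width: 0.327
grip_force: 29.6
delta [ 0.5 -7.4  1.6] [-0.069 -0.003  0.074] dist 8.0 pos [ 475.9 -187.5  226.8] t 15.25
delta [  2.6 -13.8   3.7] [-0.147 -0.003  0.152] dist 15.0 pos [ 475.9 -187.5  226.8] t 15.25
delta [  8.5 -25.7   9.5] [-0.217 -0.003  0.222] dist 29.0 pos [ 475.9 -187.5  226.8] t 15.25
delta [ 14.4 -33.2  15.5] [-0.246 -0.003  0.25 ] dist 39.0 pos [ 475.9 -187.5  226.8] t 15.25
[-0.4697377  -5.26017796  4.62392787] [-0.89  0.07  2.06  0.99  0.76 -0.05] [-0.83538105 -0.09606284 -0.55294436]
```

```bash
python3 steer.py '[[0,-4,0.5,-0.035,0,0.037],[0.5,-8,1.2,-0.07,0,0.074],[1.5,-11,2.2,-0.11,0,0.113],[2.6,-14,3.3,-0.147,0,0.152],[5,-18.5,5.6,-0.175,0,0.18],[8,-25,9,-0.217,0,0.222],[11,-29,12,-0.23,0,0.236],[14,-33,15,-0.246,0,0.25]]'
python3 - <<'E'
from h import *
for yaw,p in ((-.29,(530,-118,226)),(-.29,(612,-37.5,226)) ): delta(p,down(yaw,.785,yaw))
print(ctrl.sense()['force'],ctrl.sense()['joints'].round(2),ctrl.sense()['wrist_torque'])
E
```

```text
time_s: 16.05
eef_pos: [494.5, -153.4, 226.7]
ee_rot: [0.056, 0.913, -0.133, 0.381]
force: [-3.7, -6.8, 6.9]
grip_width: 0.329
grip_force: 29.9
delta [ 16.3 -44.1  17.4] [ 0.001 -0.005  0.   ] dist 50.0 pos [ 494.5 -153.4  226.7] t 16.05
delta [  55.4 -144.7   56.8] [ 0.001 -0.005  0.   ] dist 165.0 pos [ 494.5 -153.4  226.7] t 16.05
[-3.72823395 -6.81391367  6.94086112] [-0.64  0.04  2.1   0.81  0.35  0.54] [-1.01889569  0.36425264 -0.78078219]
```

```bash
python3 steer.py '[[2,-5.5,2.1,0,0,0],[4,-11,4.3,0,0,0],[6,-16.5,6.5,0,0,0],[8,-22,8.6,0,0,0],[10,-27.5,10.8,0,0,0],[12,-33,13,0,0,0],[14.2,-38.5,15.2,0,0,0],[16.3,-44.1,17.3,0,0,0]]'
python3 - <<'E'
from h import *
for yaw,p in ((-.29,(571,-78,226)),(-.29,(612,-37.5,226)) ): delta(p,down(yaw,.785,yaw))
print(ctrl.sense()['force'],ctrl.sense()['joints'].round(2),ctrl.sense()['wrist_torque'])
E
```

```text
time_s: 16.85
eef_pos: [530.2, -118.2, 226.7]
ee_rot: [0.056, 0.913, -0.133, 0.381]
force: [-4.6, -7.7, 9.2]
grip_width: 0.328
grip_force: 30.0
delta [ 18.9 -50.2  20.1] [ 0.001 -0.007  0.001] dist 57.0 pos [ 530.2 -118.2  226.7] t 16.85
delta [  38.4 -100.8   39.8] [ 0.001 -0.007  0.001] dist 115.0 pos [ 530.2 -118.2  226.7] t 16.85
[-4.63862445 -7.66578813  9.18353795] [-0.5   0.1   2.04  0.59  0.27  0.85] [-1.37891677  0.13473524 -1.03367978]
```

```bash
python3 steer.py '[[3.5,-6,1.4,0,0,0],[6,-12.5,3.8,0,0,0],[8.3,-19,6.4,0,0,0],[10.7,-25,8.8,0,0,0],[13,-31.5,11.4,0,0,0],[15.3,-38,14,0,0,0],[17.6,-44,16.3,0,0,0],[20,-50,18.8,0,0,0]]'
python3 - <<'E'
from h import *
for yaw,p in ((-.25,(592,-57.5,228)),(-.2,(612,-37.5,228)),(-.1,(620,-25,228)) ,(.0,(623,-10,228)) ): delta(p,down(yaw,.785,yaw))
print(ctrl.sense()['force'],ctrl.sense()['joints'].round(2),ctrl.sense()['wrist_torque'])
E
```

```text
time_s: 17.65
eef_pos: [570.4, -77.2, 226.8]
ee_rot: [0.055, 0.914, -0.133, 0.381]
force: [-3.1, -6.7, 6.6]
grip_width: 0.325
grip_force: 29.9
delta [ 11.5 -25.1   9.9] [ 0.027 -0.004 -0.028] dist 29.0 pos [570.4 -77.2 226.8] t 17.65
delta [ 21.  -49.9  19.5] [ 0.062 -0.004 -0.063] dist 58.0 pos [570.4 -77.2 226.8] t 17.65
delta [ 23.9 -64.2  22.5] [ 0.133 -0.004 -0.133] dist 72.0 pos [570.4 -77.2 226.8] t 17.65
delta [ 22.9 -79.4  21.5] [ 0.204 -0.004 -0.204] dist 85.0 pos [570.4 -77.2 226.8] t 17.65
[-3.06155754 -6.69658975  6.61066852] [-0.36  0.17  1.95  0.22  0.24  1.31] [-1.10843558  0.21476708 -0.78670584]
```

```bash
python3 steer.py '[[3,-6,2,0,0,0],[6,-12.5,4.5,0.01,0,-0.01],[8.6,-19,7.2,0.02,0,-0.02],[11.3,-25,9.8,0.027,0,-0.028],[13.7,-31.3,12.2,0.035,0,-0.036],[16.1,-37.5,14.6,0.044,0,-0.045],[18.5,-43.7,17,0.053,0,-0.054],[21,-50,19.4,0.062,0,-0.063]]'
python3 - <<'E'
from h import *
for yaw,p in ((-.16,(616.5,-32,228)),(-.1,(620,-25,228)) ,(-.03,(622,-16,228)),(.03,(622.5,-8,228)),(.063,(621.8,4,228)) ): delta(p,down(yaw,.785,yaw))
print(ctrl.sense()['force'],ctrl.sense()['joints'].round(2),ctrl.sense()['wrist_torque'])
E
```

```text
time_s: 18.45
eef_pos: [611.6, -36.7, 226.9]
ee_rot: [0.037, 0.919, -0.092, 0.381]
force: [-3.0, -4.5, 1.5]
grip_width: 0.326
grip_force: 29.6
delta [ 3.5 -5.6  2. ] [ 0.027 -0.001 -0.028] dist 7.0 pos [611.6 -36.7 226.9] t 18.45
delta [  5.  -13.1   3.5] [ 0.069 -0.001 -0.071] dist 14.0 pos [611.6 -36.7 226.9] t 18.45
delta [  5.1 -22.3   3.6] [ 0.118 -0.001 -0.12 ] dist 23.0 pos [611.6 -36.7 226.9] t 18.45
delta [  4.3 -30.3   2.9] [ 0.161 -0.001 -0.163] dist 31.0 pos [611.6 -36.7 226.9] t 18.45
delta [  2.1 -41.9   0.7] [ 0.184 -0.001 -0.186] dist 42.0 pos [611.6 -36.7 226.9] t 18.45
[-3.00358325 -4.46036273  1.50462192] [-0.27  0.25  1.85  0.2   0.27  1.33] [-0.52572319  0.48356782 -0.42739224]
```

```bash
python3 steer.py '[[3.2,-5.6,2.2,0.027,0,-0.028],[4,-9.5,3.1,0.048,0,-0.05],[4.6,-13,3.8,0.069,0,-0.071],[4.7,-17.5,3.9,0.093,0,-0.095],[4.7,-22.3,3.9,0.118,0,-0.12],[4.2,-26.5,3.5,0.14,0,-0.142],[3.9,-30.5,3.2,0.161,0,-0.163],[1.8,-42,1,0.184,0,-0.186]]'
python3 - <<'E'
from h import *
for yaw,p in ((.063,(618.6,56,227.5)),(.063,(615.3,108,227.5))): delta(p,down(yaw,.785,yaw))
print(ctrl.sense()['force'],ctrl.sense()['joints'].round(2),ctrl.sense()['wrist_torque'])
E
```

```text
time_s: 19.25
eef_pos: [621.6, 3.9, 226.9]
ee_rot: [-0.012, 0.923, 0.029, 0.383]
force: [0.1, -2.2, -2.3]
grip_width: 0.331
grip_force: 29.7
delta [  0.6 -52.2  -0.2] [-0.    -0.001 -0.   ] dist 52.0 pos [621.6   3.9 226.9] t 19.25
delta [   0.6 -104.3   -0.2] [-0.    -0.001 -0.   ] dist 104.0 pos [621.6   3.9 226.9] t 19.25
[ 0.14469036 -2.23154698 -2.30694632] [-0.27  0.26  1.83  0.69  0.38  0.67] [-0.35079495  0.49587971 -0.22480853]
```

```bash
python3 steer.py '[[0,-6,0,0,0,0],[0,-12.5,0,0,0,0],[0,-19,0,0,0,0],[0,-25.5,0,0,0,0],[0,-32,0,0,0,0],[0,-38.5,0,0,0,0],[0,-45,0,0,0,0],[0,-52,0,0,0,0]]'
python3 steer.py '[[0,-6,0,0,0,0],[0,-12,0,0,0,0],[0,-18,0,0,0,0],[0,-24,0,0,0,0],[0,-30,0,0,0,0],[0,-35,0,0,0,0],[0,-39,0,0,0,0],[0,-43,0,0,0,0]]'
python3 steer.py '[[0,-1.5,0,0,0,0],[0,-3,0,0,0,0],[0,-4.5,0,0,0,0],[0,-6,0,0,0,0],[0,-7.5,0,0,0,0],[0,-9,0,0,0,0]]'
```

```text
time_s: 20.05
eef_pos: [618.0, 56.8, 227.1]
ee_rot: [-0.012, 0.923, 0.029, 0.382]
force: [0.3, -0.3, -5.3]
grip_width: 0.332
grip_force: 29.7
time_s: 20.85
eef_pos: [615.4, 99.5, 227.2]
ee_rot: [-0.012, 0.923, 0.029, 0.382]
force: [0.6, 0.3, -3.6]
grip_width: 0.329
grip_force: 29.8
time_s: 21.45
eef_pos: [615.2, 107.9, 227.8]
ee_rot: [-0.012, 0.923, 0.029, 0.383]
force: [-0.1, -0.3, -4.8]
grip_width: 0.332
grip_force: 29.8
```

```bash
python3 steer.py '[[0,-1,0.3,0,0,0],[0,-2,0.5,0,0,0],[0,-3,0.7,0,0,0],[0,-3,0.7,0,0,0]]'; python3 steer.py '[[0,-1,0,0,0,0],[0,-2,0,0,0,0],[0,-2,0,0,0,0]]'
```

```text
time_s: 21.85
eef_pos: [615.6, 110.8, 227.3]
ee_rot: [-0.012, 0.923, 0.029, 0.383]
force: [0.0, 0.5, -4.5]
grip_width: 0.326
grip_force: 29.8
time_s: 22.15
eef_pos: [615.7, 111.8, 227.5]
ee_rot: [-0.011, 0.923, 0.029, 0.384]
force: [-1.0, -9.4, -4.3]
grip_width: 0.33
grip_force: 30.1
```

```bash
python3 steer.py '[[-0.4,0,0.4,0,0,0],[-0.8,0,0.8,0,0,0],[-0.8,0,0.8,0,0,0]]'; python3 steer.py '[[-0.3,0.2,0.3,0,0,0],[-0.5,0.4,0.5,0,0,0],[-0.5,0.4,0.5,0,0,0]]'
```

```text
time_s: 22.45
eef_pos: [616.3, 111.7, 227.3]
ee_rot: [-0.011, 0.923, 0.028, 0.385]
force: [-1.2, -8.6, -1.1]
grip_width: 0.329
grip_force: 30.3
time_s: 22.75
eef_pos: [616.4, 111.5, 227.0]
ee_rot: [-0.011, 0.922, 0.028, 0.385]
force: [0.1, -7.3, -0.2]
grip_width: 0.326
grip_force: 30.3
```

```bash
python3 steer.py '[[0,0,0,0,0,0],[0,0,0,0,0,0],[0,0,0,0,0,0],[0,0,0,0,0,0]]' 0.6; python3 steer.py '[[0,0,0,0,0,0],[0,0,-5,0,0,0],[0,0,-15,0,0,0],[0,0,-35,0,0,0],[0,0,-60,0,0,0],[0,0,-90,0,0,0],[0,0,-120,0,0,0],[0,0,-150,0,0,0]]'
python3 - <<'E'
from h import *
for n in ("wrist","top","scene"):
    c,im=snap(n,"f_"+n);np.save(f'cf_{n}.npy',c,allow_pickle=True)
    print(n,blobs(im,(5,150,80),(16,255,255),20,None if n=="wrist" else ((240,130,440,260) if n=="top" else (300,130,420,260))),'red',blobs(im,(0,120,60),(5,255,255),15)[:8])
E
```

```text
time_s: 23.15
eef_pos: [615.6, 112.6, 225.7]
ee_rot: [-0.012, 0.923, 0.029, 0.383]
force: [0.2, 0.2, -0.1]
grip_width: 0.603
grip_force: 0.0
time_s: 23.95
eef_pos: [508.0, 105.8, 332.7]
ee_rot: [-0.012, 0.923, 0.029, 0.383]
force: [-0.6, -0.3, 0.8]
grip_width: 0.598
grip_force: 0.0
wrist [([327.9, 187.3], [311, 170, 35, 35, 986])] red [([315.0, 221.3], [311, 197, 9, 48, 385]), ([327.8, 341.4], [321, 326, 14, 32, 403])]
top [([294.8, 175.5], [292, 173, 7, 10, 30])] red [([457.6, 212.1], [448, 203, 16, 21, 61]), ([436.8, 218.3], [430, 211, 15, 15, 142])]
scene [] red [([385.1, 9.0], [371, 0, 37, 26, 532]), ([22.1, 63.3], [0, 32, 50, 64, 1633]), ([361.4, 68.8], [359, 51, 6, 41, 92]), ([337.2, 203.1], [334, 198, 8, 12, 61]), ([203.2, 284.7], [188, 268, 33, 36, 713]), ([209.3, 306.2], [205, 302, 9, 9, 39]), ([213.8, 312.6], [211, 310, 6, 6, 22])]
```

View pics/f_wrist.png

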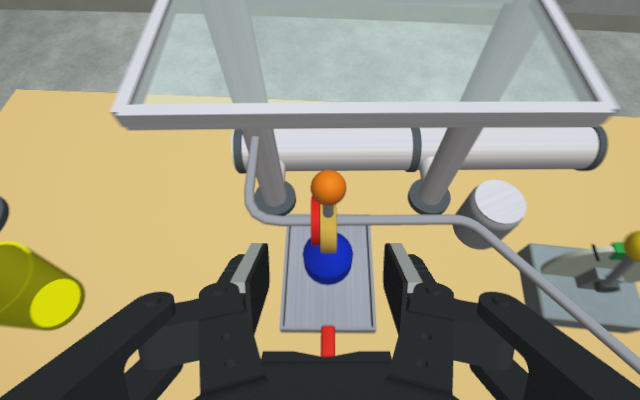

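```bash
python3 - <<'E'
from h import *
c=np.load('cf_wrist.npy',allow_pickle=True).item()
print('knob',onz(c,(327.9,187.3),225)); print('stop px of face centre',proj(c,(615,119,170)),'ring exp',proj(c,(615.5,111,155)),'fin',onz(c,(327.8,334),60), proj(c,(520,104,52)))
E
```

```text
knob [618.30312777 112.29393835 225.        ]
stop px of face centre [320.57670229 219.41601864] ring exp [328.68258344 225.98003717] fin [525.75085363 106.02854493  60.        ] [329.23639931 340.48402695]
```

The ring rests against the red disc (315,221) with the knob at (328,187). The glass drop hangs over the centred tray and the gripper is clear. I'll back off a little more and hand in.

```bash
python3 steer.py '[[0,0,-20,0,0,0],[0,0,-40,0,0,0],[0,0,-50,0,0,0],[0,0,-50,0,0,0],[0,0,-50,0,0,0],[0,0,-50,0,0,0]]'; python3 -c "
from rig import ctrl, camrig
print(ctrl.finish_job())"
```

```text
time_s: 24.7
eef_pos: [474.4, 103.6, 365.6]
ee_rot: [-0.012, 0.924, 0.029, 0.382]
force: [0.5, 0.8, -1.2]
grip_width: 0.596
grip_force: 0.0
the job is handed in; nothing more can be done
None
```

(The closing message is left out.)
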